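# Tip the gold spoon into the blue cutlery box and ease the sprung tray back

### The arm

A 6-joint arm with a two-finger parallel gripper is mounted at the origin on the work surface. World frame = base frame: x ahead of the robot, y to its left, z up, the work surface at z = 0. Lengths are in m, angles in rad, forces in N, time in s.
With the tool pointing down it reaches from about 0.35 to 0.975 m from the base axis. Payload 17.4 kg.
Tool frame: the origin (TCP) lies midway between the tips of the shut fingers; the grasp point (between the pads) lies 19 mm behind it; z points along the fingers, y is the line along which they close (so a half turn about z gives the same grasp; the last joint's range is limited). The gripper opens to 85 mm and grips with 20 to 120 N. Pads are 22 mm wide; open, the fingers measure 114 mm over their backs; the gripper's body (76 mm by 85 mm) begins 54 mm behind the grasp point. The pads swing forward as they close: fully open they stand 13 mm farther back than shut.
Start: joints at [-1.352, 0.116, 1.442, -0, 1.584, -0.038], TCP at [0.171, -0.653, 0.231] pointing down, gripper open.
Joint ranges: [-2.83, 2.83], [-0.83, 2.19], [0.07, 2.5], [-1.14, 4.28], [0.01, 3], [-2.97, 2.97]. Speed limits (rad/s): [1.89, 1.89, 2.22, 3.14, 3.14, 3.14].

### API

Orientations are given as a unit quaternion [x, y, z, w].
In Python, from bench import * gives the robot as it stands.
- The arm moves only by the shell command python3 -m pendant 'ROWS'. ROWS is JSON, a list of rows, each a list of 7 numbers: the shift along the world's x, y, z in cm, then the turn, a rotation vector about the world's x, y, z in degrees, then the opening, from 0 (shut) to 1 (fully open). A call has 1 to 20 rows; each row shifts and turns the commanded pose from where the row before left it; what a row does not reach is not made up. A row lasts 1/12 s, in which the tool goes at most 41.7 mm and 7.16 degrees, less where a joint would pass 70% of its speed; a pose out of reach is approached as far as the arm can. A call with a gripper value outside its range is refused whole. The fingers move at their own pace and stop on an object; the grip force is fixed at half the most. Time passes only in rows, so rows that do not move let the fingers close. It gives the time, the measured TCP pose, the force, the opening and the grip force at its end, in the units of the state.
- observe(): the state, without advancing time (a new reading comes with each control period).
- read_camera(name): name is "side" or "top" or "wrist"; returns the picture (480x640x3 uint8, red, green, blue); there is no depth.
- get_calibration(name): a dict with "fovy" (degrees; the focal length in pixels is half the picture's height over the tangent of half this angle, whatever the lens; pixels are square), "cx", "cy" (the principal point, pixels), "pose" (4x4, takes a point from camera to world coordinates). Camera axes: x right, y down, z forward; pixel columns grow to the right and rows downward; lengths in m; the calibration is good to about 2 mm. A picture is of the moment at which its call begins: read the wrist's pose just before it. get_calibration takes no time and is no camera call; for the wrist camera it gives the pose at the moment of the call.
- close_job(): hands the job in; it is judged then, once.
The state is a dict: "t": time; "qpos": joint angles; "joint_velocities": joint speeds; "joint_torque": joint torques, N m; "eef_pos": TCP position; "orientation": TCP orientation; "wrist_force": force on the tool from outside, world axes, zero at the start; "wrist_torque": the same for the moment, N m; "opening": finger opening in m; "finger_force": force on a finger pad.
Only numpy, scipy, OpenCV 4.12 (cv2) and the standard library are available. Lean on these libraries where they do the work, as an engineer would, in place of code of your own. Each camera call takes 0.05 s, during which the arm holds its last target. There are 200 camera calls.

### The job

Send the gold spoon into the blue cutlery return box: press that box's red lever bar all the way down, so that its tray tips and the spoon slides in, then ease the lever back up slowly until the tray is level again, and let go. Never let the tray snap back, and leave the steel fork lying undisturbed on the grey box's tray.

Things in the scene. Friction and masses are not known exactly. Their poses are not given: they have to be found in the camera images.
- blue_tray (a joint): Tip angle (rad) of the sprung tray, 110 mm deep, 162 wide, covering the blue cutlery box: 0 level (sprung home to a stop), 0.95 fully tipped (stop), robot-side edge down in the box. Cutlery slides off beyond about 0.6. Turned by its side lever, see blue_bar. Return force at the bar 2 N level, 9 N tipped; let go when tipped it snaps home in 0.3 s, within 0.1 of level it settles softly.
- blue_bar (a point): Centre of the red lever bar right of the blue box: round, 18 mm thick, 60 long, level along y of blue_in; wall 40 mm away, free elsewhere; press from above or pinch across. 191 mm above table when tray level, 109 fully down. On a 90 mm arm; in blue_in's frame (mm) it is at x = 60 - 90 cos a, y = -130, z = 140 + 90 sin a, a = 30 degrees minus tray angle (axle at x 60, z 140, along y).
- blue_in (a point): Centre of the inner floor, 6 mm above the table, of the blue plastic cutlery return box fixed to the table: outside 142 x 180 mm, rim 150 mm high, walls 5 mm; inside x -62 to 70, y -85 to 85 mm. x points away from the robot, y left, turned by the box's yaw (up to 0.25 rad), z up. The level tray's top is 2.5 mm below the rim.
- spoon: Gold spoon, 133 mm long, bowl 32 mm wide, 8 mm high, about 30 g, lying at the start on the level tray of the blue box, across its width. Origin on its underside, 74 mm from the handle's end; x points from handle to bowl.
- fork: Steel fork, 140 mm long, 24 mm wide, lying on the tray of the grey box, a second box of the same build with its own red lever bar (a bystander). Origin on its underside, 74 mm from the handle's end; x points from handle to tines. It must stay there.
Mind the look-alikes: they are no part of the job. What is meant by the spoon is not purple, and is the larger of those in its own colour.

How it is judged:
By the outcome, as a careful person would: the job done as asked, in the order asked, and still so for the second after the job is handed in, with the robot touching nothing.
It also fails if it takes over 42 s, if anything falls off the work surface, if the arm or the gripper's body presses on something with over 40 N, if the wrist force passes 120 N, or if a joint passes its speed limit or range.

## Working session

There is one attempt and no reset: what is moved stays moved. The work goes in short steps, Python scripts to look and compute and a shell command to move; the robot and the scene stay as the last step left them, time stands still between calls to the robot, and variables do not carry over. Pictures are saved under pics/ and viewed, at most 10 in all, crops included, and the job is handed in when it is done.

```bash
mkdir -p pics
python3 - <<'E'
from bench import *
import cv2
for n in ("top","side"):
    im=read_camera(n); cv2.imwrite(f"pics/{n}1.png",im[:,:,::-1]); c=get_calibration(n); print(n,c)
s=observe();print(s["t"],s["eef_pos"],s["orientation"])
E
```

```text
top {'fovy': 42.736076043101775, 'cx': 314.1154571744358, 'cy': 247.6176610980863, 'pose': array([[-1.04454727e-01, -9.72165086e-01,  2.09724235e-01,
         2.64688639e-01],
       [-9.94529623e-01,  1.02147921e-01, -2.18319003e-02,
        -1.08596599e-03],
       [-1.98683250e-04, -2.10857409e-01, -9.77516810e-01,
         1.34044326e+00],
       [ 0.00000000e+00,  0.00000000e+00,  0.00000000e+00,
         1.00000000e+00]])}
side {'fovy': 55.17378880395007, 'cx': 315.700815622467, 'cy': 241.54656721674306, 'pose': array([[ 0.83253657, -0.40198944,  0.38116577,  0.2043174 ],
       [-0.55395273, -0.59866505,  0.5785642 , -0.43405836],
       [-0.00438607, -0.69282367, -0.7210937 ,  0.68116862],
       [ 0.        ,  0.        ,  0.        ,  1.        ]])}
0.1 [ 0.17140517 -0.65269315  0.23062853] [ 9.91765236e-01  1.28068051e-01 -5.13125176e-05 -5.37725609e-04]
```

View pics/top1.png

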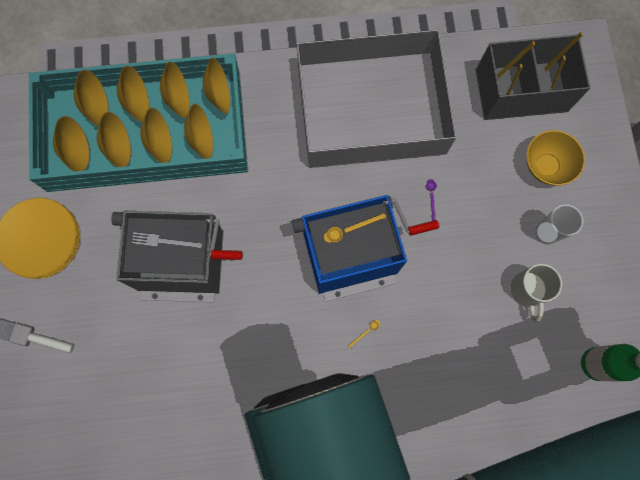

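View pics/side1.png

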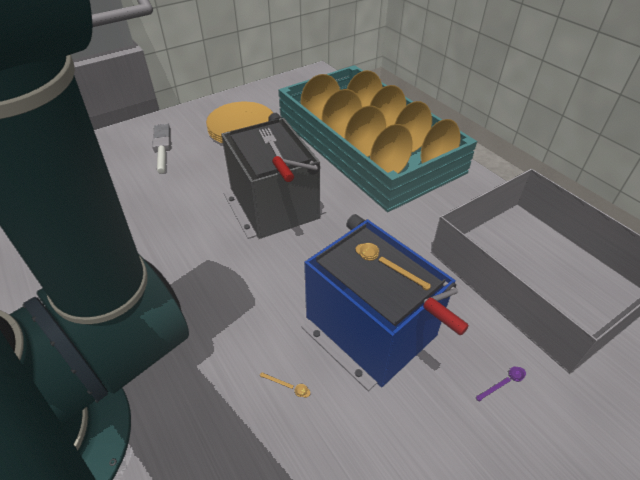

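The top view has three spoons: a gold one on the blue tray (355,228), a small gold one on the table (365,334) and a purple one (432,200). The one on the tray fits, being gold and the larger of the gold two. Its box's lever bar is the red one at (424,228) in the top view and (446,315) in the side view. The other red bar, at (227,255), belongs to the grey box.

```bash
cat > h.py <<'E'
import numpy as np, cv2
from bench import *
def ray(c,u,v):
    f=240/np.tan(np.radians(c["fovy"]/2)); P=c["pose"]
    d=P[:3,:3]@np.array([(u-c["cx"])/f,(v-c["cy"])/f,1]); return P[:3,3],d/np.linalg.norm(d)
def plane(c,u,v,z):
    o,d=ray(c,u,v); return o+d*(z-o[2])/d[2]
def tri(a,b):
    A=np.zeros((3,3));r=np.zeros(3)
    for o,d in(a,b):
        M=np.eye(3)-np.outer(d,d);A+=M;r+=M@o
    return np.linalg.solve(A,r)
def red(im):
    h=cv2.cvtColor(im,cv2.COLOR_RGB2HSV)
    m=(((h[...,0]<6)|(h[...,0]>174))&(h[...,1]>180)&(h[...,2]>60)).astype(np.uint8)
    n,l,s,ce=cv2.connectedComponentsWithStats(m)
    return [(s[i,4],ce[i],cv2.minAreaRect(np.argwhere(l==i)[:,::-1].astype(np.float32))) for i in range(1,n) if s[i,4]>60]
E
python3 - <<'E'
from h import *
T=cv2.imread("pics/top1.png")[:,:,::-1].copy();S=cv2.imread("pics/side1.png")[:,:,::-1].copy()
ct,cs=get_calibration("top"),get_calibration("side")
for r in red(T)+red(S): print(r)
a=[r for r in red(T) if abs(r[1][0]-424)<25][0];b=[r for r in red(S) if abs(r[1][0]-446)<25][0]
p=tri(ray(ct,*a[1]),ray(cs,*b[1]));print("tri",p, plane(ct,*a[1],.195))
box=cv2.boxPoints(a[2]);e=sorted([(np.linalg.norm(box[i]-box[(i+1)%4]),i) for i in range(4)])
q=[plane(ct,*((box[i]+box[(i+1)%4])/2),.194) for _,i in e[:2]];print("ends",q)
d=q[0]-q[1]; d=d if d[1]>0 else -d;print("yaw from bar",np.arctan2(-d[0],d[1]))
h=cv2.cvtColor(T,cv2.COLOR_RGB2HSV);m=((h[...,0]>105)&(h[...,0]<125)&(h[...,1]>150)).astype(np.uint8)
pts=np.argwhere(m)[:,::-1]; pts=pts[(pts[:,0]>290)&(pts[:,0]<420)]
w=np.array([plane(ct,u,v,.150)[:2] for u,v in pts]) 
# rim top-left/right corners (far edge) in image
hull=cv2.convexHull(pts.astype(np.float32));print(cv2.approxPolyDP(hull,4,True).reshape(-1,2))
for u,v in cv2.approxPolyDP(hull,4,True).reshape(-1,2): print(plane(ct,u,v,.150))
cv2.imwrite("pics/crop1.png",cv2.resize(T[170:360,280:460,::-1],None,fx=3,fy=3,interpolation=cv2.INTER_CUBIC))
E
```

```text
(np.int32(234), array([423.33333333, 227.36324786]), ((423.43719482421875, 227.34249877929688), (7.951291084289551, 29.365083694458008), 75.3791275024414))
(np.int32(252), array([225.52380952, 254.40873016]), ((226.0, 254.0), (8.0, 30.0), 90.0))
(np.int32(164), array([281.79268293, 166.48170732]), ((281.7200012207031, 166.45999145507812), (23.200000762939453, 7.800001621246338), 53.13010025024414))Traceback (most recent call last):
  File "<stdin>", line 5, in <module>
IndexError: list index out of range
```

```bash
sed -i 's/h\[...,0\]<6/h[...,0]<8/; s/>174/>165/; s/>180)/>150)/' h.py
python3 - <<'E'
from h import *
T=cv2.imread("pics/top1.png")[:,:,::-1].copy();S=cv2.imread("pics/side1.png")[:,:,::-1].copy()
ct,cs=get_calibration("top"),get_calibration("side")
for r in red(S): print(r[:2])
print(S[315,446])
a=[r for r in red(T) if abs(r[1][0]-424)<25][0];b=[r for r in red(S) if abs(r[1][0]-446)<25][:1]
if b: print("tri",tri(ray(ct,*a[1]),ray(cs,*b[0][1])))
print("plane",plane(ct,*a[1],.195))
box=cv2.boxPoints(a[2]);e=sorted([(np.linalg.norm(box[i]-box[(i+1)%4]),i) for i in range(4)])
q=[plane(ct,*((box[i]+box[(i+1)%4])/2),.194) for _,i in e[:2]];print("ends",q)
d=q[0]-q[1]; d=d if d[1]>0 else -d;print("yaw from bar",np.arctan2(-d[0],d[1]))
h=cv2.cvtColor(T,cv2.COLOR_RGB2HSV);m=((h[...,0]>105)&(h[...,0]<125)&(h[...,1]>150)).astype(np.uint8)
pts=np.argwhere(m)[:,::-1]; pts=pts[(pts[:,0]>290)&(pts[:,0]<420)]
hull=cv2.convexHull(pts.astype(np.float32))
for u,v in cv2.approxPolyDP(hull,4,True).reshape(-1,2): print(u,v,plane(ct,u,v,.150))
cv2.imwrite("pics/crop1.png",cv2.resize(T[170:360,280:460,::-1],None,fx=3,fy=3,interpolation=cv2.INTER_CUBIC))
E
```

```text
(np.int32(247), array([282.68421053, 168.56680162]))
(np.int32(562), array([445.29893238, 315.17793594]))
[162  51  51]
tri [ 0.52983796 -0.24135402  0.18915873]
plane [ 0.5283709  -0.24004555  0.195     ]
ends [array([ 0.53324528, -0.26945257,  0.194     ]), array([ 0.52411399, -0.211977  ,  0.194     ])]
yaw from bar 0.1575556513494422
406.0 260.0 [ 0.47621507 -0.20568736  0.15      ]
396.0 273.0 [ 0.45244461 -0.18257867  0.15      ]
319.0 292.0 [ 0.43082918 -0.02789864  0.15      ]
302.0 216.0 [ 0.58721946 -0.01026597  0.15      ]
386.0 195.0 [ 0.61318368 -0.18365071  0.15      ]
```

View pics/crop1.png

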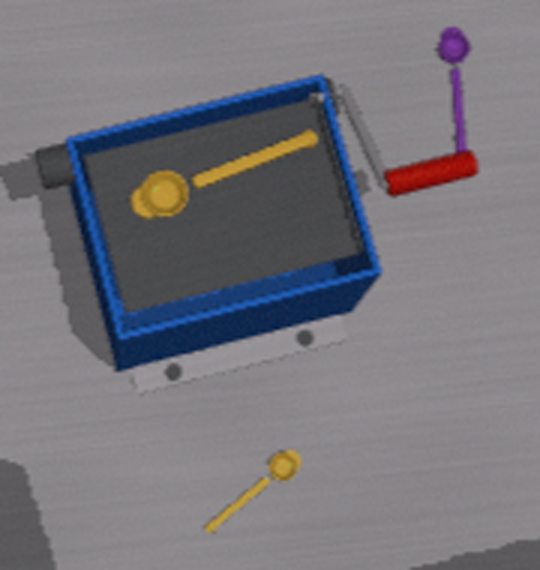

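The enlarged crop shows the large gold spoon lying on the level blue tray, with the red bar to the box's right at crop (430,173). The small gold and purple spoons lie on the table. The bar is at about (0.529,-0.241,0.191) and the yaw is about 0.153. A bottle stands near the start pose, so I check it before moving.

Run:
```python
from h import *
ct=get_calibration("top")
for n,u,v,z in(("bottle base",590,362,0),("bottle r",605,362,.0),("b edge top",620,346,.1),("b edge bot",620,380,.1),("b@.25",639,362,.25),("mug",540,285,.09),("cup",565,222,.05),("bowl",555,158,.05)): print(n,plane(ct,u,v,z).round(3))
cv2.imwrite("pics/w1.png",read_camera("wrist")[:,:,::-1])
```

```text
bottle base [ 0.24  -0.594  0.   ]
bottle r [ 0.237 -0.626  0.   ]
b edge top [ 0.267 -0.616  0.1  ]
b edge bot [ 0.201 -0.602  0.1  ]
b@.25 [ 0.236 -0.569  0.25 ]
mug [ 0.406 -0.483  0.09 ]
cup [ 0.541 -0.578  0.05 ]
bowl [ 0.688 -0.583  0.05 ]
```

View pics/w1.png

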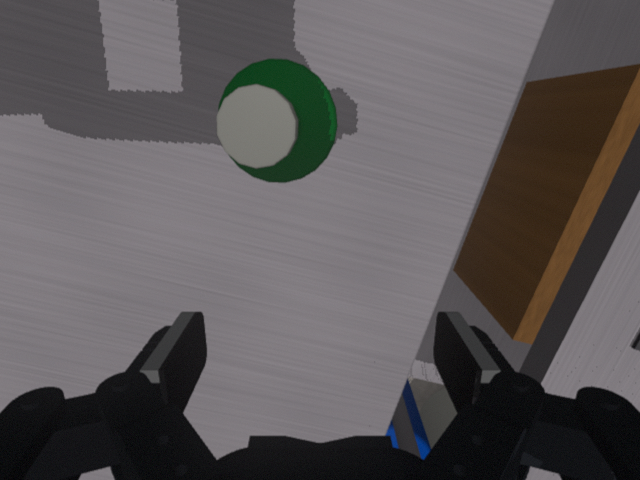

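The wrist view shows the bottle standing upright just ahead of the gripper at (277,120), so I go up before crossing, with the fingers shut.

```bash
python3 -m pendant '[[0,0,4,0,0,0,0.5],[0,0,4,0,0,0,0],[0,0,4,0,0,0,0],[0,0,4,0,0,0,0],[0,0,4,0,0,0,0],[2.5,2.9,0,0,0,-1,0],[2.5,2.9,0,0,0,-1,0],[2.5,2.9,0,0,0,-1,0],[2.5,2.9,0,0,0,-1,0],[2.5,2.9,0,0,0,-1,0],[2.5,2.9,0,0,0,-1,0],[2.5,2.9,0,0,0,0,0],[2.5,2.9,0,0,0,0,0],[2.5,2.9,0,0,0,0,0],[2.5,2.9,0,0,0,0,0],[2.5,2.9,0,0,0,0,0],[2.5,2.9,0,0,0,0,0],[2.5,2.9,0,0,0,0,0],[2.5,2.9,-2,0,0,0,0]]'; python3 -c "
from h import *
cv2.imwrite('pics/w2.png',read_camera('wrist')[:,:,::-1]);print(observe()['eef_pos'],observe()['t'])"
```

```text
t: 1.73
eef_pos: [0.5217, -0.2462, 0.4151]
orientation: [0.997, 0.076, 0.002, 0.001]
wrist_force: [0.1, -0.8, 1.0]
opening: 0.0001
finger_force: 0.0
[ 0.5246053  -0.24222757  0.408555  ] 1.7833
```

View pics/w2.png

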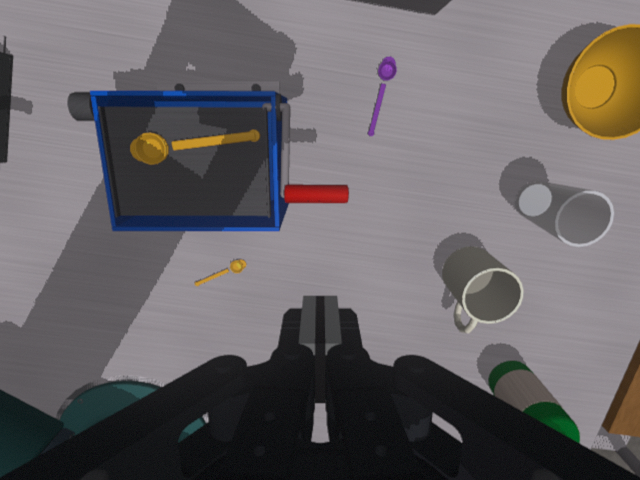

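The wrist view shows the fingers aligned with the red bar at (317,193), and the spoon still on the level tray. I cast this ray to refine the bar's position.

```bash
python3 -c "
from h import *
im=cv2.imread('pics/w2.png')[:,:,::-1].copy();c=get_calibration('wrist')
for r in red(im): print(r[0],r[1],plane(c,*r[1],.193))
print(observe()['eef_pos'],observe()['t'])
o=np.array([.529,-.241]);b=.153;X=np.array([np.cos(b),np.sin(b)])
for t in(0,.2,.4,.6,.8,.95):
  a=np.pi/6-t;print(t,o+X*(-.09*np.cos(a)+.0779),.146+.09*np.sin(a)+.009)
"
```

```text
1099 [315.34121929 193.73794359] [ 0.53156685 -0.23598021  0.193     ]
[ 0.5246053  -0.24222757  0.408555  ] 1.7833
0 [ 0.52895821 -0.24100644] 0.19999999999999998
0.2 [ 0.52165803 -0.24213217] 0.18361825413493194
0.4 [ 0.5177199  -0.24273945] 0.1660955887876274
0.6 [ 0.51730083 -0.24280407] 0.14813057732951534
0.8 [ 0.52041751 -0.24232346] 0.13043942807555872
0.95 [ 0.5250058  -0.24161593] 0.1177762748376981
```

```bash
python3 -m pendant '[[0.3,0.2,-3,0,0,0,0],[0.3,0.2,-3.5,0,0,0,0],[0,0,-3.5,0,0,0,0],[0,0,-3.5,0,0,0,0],[0,0,-3.5,0,0,0,0],[0,0,-2,0,0,0,0],[0,0,0,0,0,0,0],[0,0,0,0,0,0,0]]'
```

```text
t: 2.45
eef_pos: [0.5263, -0.2438, 0.2218]
orientation: [0.997, 0.076, -0.001, -0.0]
wrist_force: [-0.0, 0.1, 1.5]
opening: -0.0001
finger_force: 0.0
```

```bash
python3 -m pendant '[[0.2,0.2,-1,0,0,0,0],[0,0,-0.8,0,0,0,0],[0,0,-0.4,0,0,0,0],[-0.2,0,-0.4,0,0,0,0],[-0.2,0,-0.4,0,0,0,0],[-0.2,0,-0.4,0,0,0,0],[-0.1,0,-0.4,0,0,0,0],[-0.1,0,-0.4,0,0,0,0],[-0.1,0,-0.4,0,0,0,0],[-0.1,0,-0.4,0,0,0,0],[0,0,-0.4,0,0,0,0],[0,0,-0.2,0,0,0,0]]'; python3 -c "
from h import *
for n in ('top','side'): print([(r[0],r[1]) for r in red(read_camera(n))])"
```

```text
t: 3.45
eef_pos: [0.5181, -0.2419, 0.1657]
orientation: [0.997, 0.076, -0.0, -0.0]
wrist_force: [-3.7, -1.4, 5.5]
opening: -0.0001
finger_force: 2.8
[(np.int32(266), array([225.89097744, 254.4962406 ]))]
[(np.int32(392), array([435.52806122, 337.06122449]))]
```

Contact is good at about 0.4 rad and 5.5 N, so I continue to the stop.

```bash
python3 -m pendant '[[0,0,-0.4,0,0,0,0],[0,0,-0.4,0,0,0,0],[0,0,-0.5,0,0,0,0],[0,0,-0.5,0,0,0,0],[0.1,0,-0.5,0,0,0,0],[0.1,0,-0.5,0,0,0,0],[0.1,0,-0.5,0,0,0,0],[0.1,0,-0.5,0,0,0,0],[0.2,0,-0.5,0,0,0,0],[0.1,0,-0.4,0,0,0,0],[0.1,0,-0.2,0,0,0,0],[0,0,0,0,0,0,0]]'; python3 -c "
from h import *
im=read_camera('side');cv2.imwrite('pics/s2.png',cv2.resize(im[190:410,270:510,::-1],None,fx=2.4,fy=2.4))"
```

```text
t: 4.55
eef_pos: [0.5264, -0.2416, 0.1176]
orientation: [0.997, 0.076, -0.0, -0.0]
wrist_force: [-5.3, 1.7, 8.0]
opening: -0.0
finger_force: 3.8
```

View pics/s2.png

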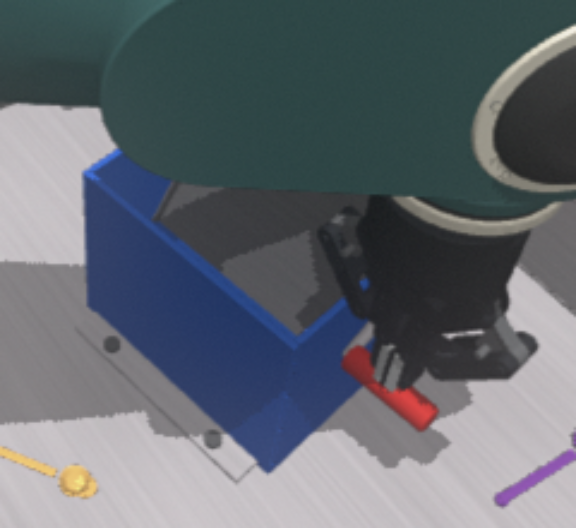

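The tray is tipped with the bar down at (390,390) in the crop. No gold shows on the visible part of the tray, and the force does not yet show the stop. I press slightly further and look with the wrist and top cameras.

```bash
python3 -m pendant '[[0,0,-0.2,0,0,0,0],[0,0,-0.1,0,0,0,0],[0,0,0,0,0,0,0],[0,0,0,0,0,0,0],[0,0,0,0,0,0,0],[0,0,0,0,0,0,0]]'; python3 -c "
from h import *
w=read_camera('wrist');t=read_camera('top')
cv2.imwrite('pics/c3.png',np.hstack([cv2.resize(w,(400,300)),cv2.resize(t[150:330,230:470],(400,300))])[:,:,::-1])"
```

```text
t: 5.1
eef_pos: [0.5267, -0.2418, 0.1171]
orientation: [0.997, 0.076, 0.001, 0.0]
wrist_force: [-14.5, 7.3, 31.6]
opening: -0.0001
finger_force: 15.8
```

View pics/c3.png

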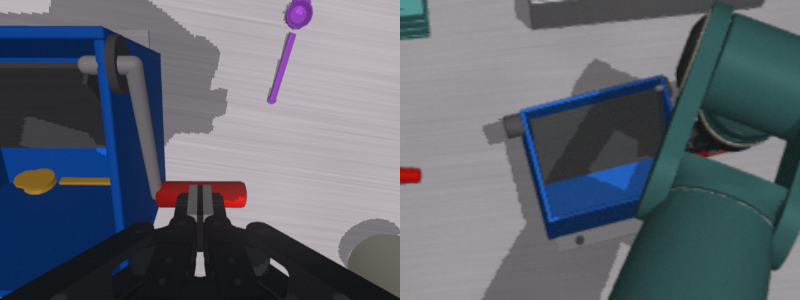

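The wrist view shows the stop reached (31.6 N). The gold spoon lies on the box floor at (35,180), clear of the tray's lower edge. Now I ease the lever up slowly.

```bash
python3 -m pendant '[[0,0,0.2,0,0,0,0],[0,0,0.2,0,0,0,0],[-0.1,0,0.2,0,0,0,0],[-0.1,0,0.2,0,0,0,0],[-0.1,0,0.2,0,0,0,0],[-0.1,0,0.2,0,0,0,0],[-0.05,0,0.2,0,0,0,0],[-0.05,0,0.2,0,0,0,0],[-0.05,0,0.2,0,0,0,0],[-0.05,0,0.2,0,0,0,0],[-0.05,0,0.2,0,0,0,0],[-0.05,0,0.2,0,0,0,0],[-0.05,0,0.2,0,0,0,0],[-0.05,0,0.2,0,0,0,0],[0,0,0.2,0,0,0,0],[0,0,0.2,0,0,0,0],[0,0,0.2,0,0,0,0],[0,0,0.2,0,0,0,0],[0,0,0.2,0,0,0,0],[0,0,0.2,0,0,0,0]]'
python3 -m pendant '[[0,0,0.2,0,0,0,0],[0,0,0.2,0,0,0,0],[0,0,0.2,0,0,0,0],[0,0,0.2,0,0,0,0],[0,0,0.2,0,0,0,0],[0,0,0.2,0,0,0,0],[0,0,0.2,0,0,0,0],[0.05,0,0.2,0,0,0,0],[0.05,0,0.2,0,0,0,0],[0.05,0,0.2,0,0,0,0]]'
```

```text
t: 6.87
eef_pos: [0.5191, -0.2418, 0.1547]
orientation: [0.997, 0.076, 0.001, 0.0]
wrist_force: [4.6, -0.4, 5.0]
opening: 0.0001
finger_force: 2.3
t: 7.7
eef_pos: [0.52, -0.2418, 0.1741]
orientation: [0.997, 0.076, -0.0, -0.0]
wrist_force: [2.0, 1.9, 2.3]
opening: 0.0004
finger_force: 1.5
```

```bash
python3 -m pendant '[[0.05,0,0.15,0,0,0,0],[0.05,0,0.15,0,0,0,0],[0.05,0,0.15,0,0,0,0],[0.05,0,0.15,0,0,0,0],[0.05,0,0.15,0,0,0,0],[0.05,0,0.15,0,0,0,0],[0.05,0,0.15,0,0,0,0],[0.05,0,0.15,0,0,0,0],[0.05,0,0.15,0,0,0,0],[0.05,0,0.15,0,0,0,0],[0.05,0,0.15,0,0,0,0],[0.05,0,0.15,0,0,0,0],[0.05,0,0.1,0,0,0,0],[0.05,0,0.1,0,0,0,0],[0.05,0,0.1,0,0,0,0],[0.05,0,0.1,0,0,0,0],[0,0,0.1,0,0,0,0],[0,0,0.1,0,0,0,0]]'
```

```text
t: 9.2
eef_pos: [0.5281, -0.2419, 0.198]
orientation: [0.997, 0.076, -0.0, 0.0]
wrist_force: [0.8, 1.3, 1.3]
opening: -0.0005
finger_force: 0.6
```

```bash
python3 -m pendant '[[0,0,0.1,0,0,0,0],[0,0,0.1,0,0,0,0],[0,0,0.1,0,0,0,0],[0,0,0.1,0,0,0,0],[0,0,0.1,0,0,0,0],[0,0,0.1,0,0,0,0],[0,0,0.2,0,0,0,0],[0,0,1,0,0,0,0],[0,0,2,0,0,0,0],[0,0,3,0,0,0,0],[0,0,3,0,0,0,0],[0,0,3,0,0,0,0],[0,0,3,0,0,0,0],[0,0,3,0,0,0,0],[0,0,0,0,0,0,0]]'; python3 -c "
from h import *
w=read_camera('wrist');t=read_camera('side')
c=get_calibration('wrist')
for r in red(w): print(r[0],r[1],plane(c,*r[1],.193))
print([r[:2] for r in red(t)])
cv2.imwrite('pics/c4.png',np.hstack([cv2.resize(w,(400,300)),cv2.resize(t,(400,300))])[:,:,::-1])"
```

```text
t: 10.45
eef_pos: [0.5283, -0.242, 0.3933]
orientation: [0.997, 0.076, 0.003, 0.002]
wrist_force: [0.2, -0.1, 1.0]
opening: -0.0003
finger_force: 0.0
1195 [318.86359833 206.50627615] [ 0.52897577 -0.24084357  0.193     ]
[(np.int32(245), array([282.71428571, 168.53061224])), (np.int32(584), array([445.23458904, 315.16780822]))]
```

View pics/c4.png

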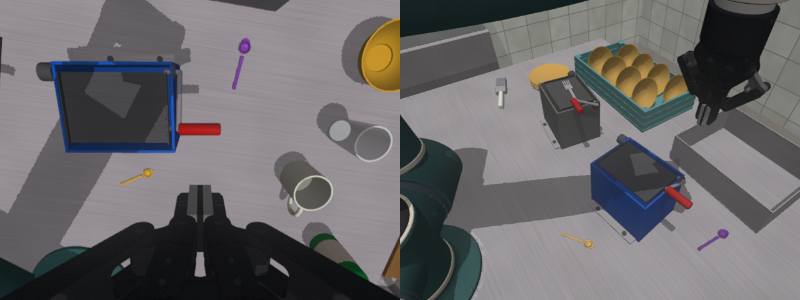

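The tray is level and empty, and the bar is back at its starting pixel, (445.2,315.2) in the side view. The fork is still on the grey tray at (568,88), and the gripper touches nothing.

```bash
python3 -c "
from bench import *
print(close_job())"
```

```text
the job is handed in; nothing more can be done
None
```

The gold spoon is in the blue box, the lever was eased back up until the tray was level and then released, the fork still lies on the grey tray, and the job was handed in at about 10.6 s.

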